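# Pivot the slide tray past the post into its drying bay

### The arm

A 7-joint arm with a two-finger parallel gripper is mounted at the origin on the work surface. World frame = base frame: x ahead of the robot, y to its left, z up, the work surface at z = 0. Lengths are in m, angles in rad, forces in N, time in s.
With the tool pointing down it reaches from about 0.425 to 0.925 m from the base axis. Payload 6.8 kg.
Tool frame: the origin (TCP) lies between the finger pads; the fingertips stand 17 mm ahead of it and the grasp point (between the pads) lies 2 mm behind it; x points along the fingers, y is the direction in which the jaws open and shut, and the axes are right-handed (so a half turn about x gives the same grasp; the last joint's range is limited). The gripper opens to 85 mm and grips with 20 to 120 N. Pads are 22 mm wide; open, the fingers measure 114 mm over their backs; the gripper's body (76 mm by 85 mm) begins 54 mm behind the grasp point. The pads swing forward as they close: fully open they stand 13 mm farther back than shut.
Start: joints at [-1.39, 0.477, 0.022, 1.555, -0.011, 1.109, -0.083], TCP at [0.192, 0.647, 0.248] pointing down, gripper open.
Joint ranges: [-2.96, 2.96], [-0.34, 2.1], [-1.41, 1.46], [0.24, 2.44], [-1.37, 4.51], [0.17, 1.92], [-2.96, 2.96]. Speed limits (rad/s): [2.39, 2.39, 3.14, 3.14, 3.14, 3.14, 3.14].

### API

Orientations are given as a rotation vector (axis times angle).
In Python, from bench import r gives the robot as it stands. The module is installed in compiled form; this text tells all that it offers.
- The arm moves only by the tool apply_moves, never from a script. Its argument "increments" is text: rows parted by semicolons, each of 7 numbers parted by spaces: the finger opening in mm, from 0 to 85.4, then the shift along the tool's x, y, z normalised to -1 to 1, where 1 is 100 cm, then the turn, a rotation vector about the tool's x, y, z normalised to -1 to 1, where 1 is 0.12 rad. In form: gripper x y z wx wy wz; .... A call has exactly 8 rows; each row shifts and turns the commanded pose from where the row before left it, along the tool's axes as they then stand; what a row does not reach is not made up. A row lasts 1/10 s, in which the tool goes at most 50 mm and 8.59 degrees, less where a joint would pass 70% of its speed; a pose out of reach is approached as far as the arm can. A call with a number of a shift or a turn outside -1 to 1 is refused whole. A call with a gripper value outside its range is refused whole. The fingers move at their own pace and stop on an object; "squeeze" is the grip in N (left out, the last holds). Time passes only in rows, so rows that do not move let the fingers close, or fill a call up. It gives the time, the measured TCP pose, the force and the opening at its end, in the units of the state.
- r.get_obs(): the state, without advancing time (a new reading comes with each control period).
- r.grab_frame(name): name is "scene" or "top"; returns a dict with "color" (420x560x3 uint8, blue, green, red), "fx", "fy", "cx", "cy" (pixels), "k1" (the pictures are not rectified: a ray, as slopes to the right and down, at radius r is drawn at 1 + k1 r^2 times it, then the intrinsics apply), "origin" and "orientation" of the camera in the world. Camera axes: x right, y up, looking along -z (the intrinsics and any distortion apply to the point x, -y, -z); pixel columns grow to the right and rows downward; lengths in m; the calibration is good to about 2 mm. A picture is of the moment at which its call begins. There is no depth.
- r.hand_in(): hands the job in, once; it reports no verdict.
The state is a dict: "clock": time; "joints": joint angles; "qvel": joint speeds; "tau": joint torques, N m; "tcp_pos": TCP position; "orientation": TCP orientation; "contact_force": force on the tool from outside, world axes, zero at the start; "moment": the same for the moment, N m; "grip_width": finger opening in m.
Only numpy, scipy, OpenCV 4.12 (cv2) and the standard library are available. Lean on these libraries where they do the work, as an engineer would, in place of code of your own. Each camera call takes 0.05 s, during which the arm holds its last target. There are 200 camera calls.

### The job

Push the long slide tray along the bench into the drying bay: angle one end in behind the post, then swing the other end in, until the tray lies fully home, flat along the bay's rear wall. Only push it with the fingers, never lift or tip it, and leave the bottle, beaker and slide box where they stand.

Things in the scene. Friction and masses are not known exactly. Their poses are not given: they have to be found in the camera images.
- tray: Long flat aluminium tray with three glass slides: 240 mm along its own y, 40 mm along its own x, 24 mm high, 0.2 to 0.4 kg. Origin: centre of its underside. Loose on the bench; both ends alike. It starts on the robot's side of the bay's mouth, roughly parallel to it and shifted to the bay's -y side, so its +y end is short of the post; own x points towards the bay.
- bay: Fixed bay of three grey walls 30 mm high, 10 mm thick, open on top and on the side facing the robot; its floor is the bench. Origin on the bench, middle of the open mouth; x points into the bay, y along the mouth to the robot's left. Inside: y from -155 to +155 mm, x from 0 (mouth) to 115 mm (inner face of rear wall). The side walls run the full depth.
- post: Fixed upright steel post, 24 mm in diameter, 60 mm high, origin at the centre of its foot. It stands in the bay's mouth, 50 to 70 mm to the +y side of the mouth's middle: the gap from it to the -y side wall (about 205 mm) is shorter than the tray; on its other side the bay goes on to the +y wall.
- bottle: Bystander: amber dropper bottle, 48 mm in diameter, 105 mm high, loose, origin at the centre of its underside. Not to be disturbed.
- beaker: Bystander: clear beaker, 68 mm across the rim, 85 mm high, loose, origin at the centre of its underside. Not to be disturbed.
- slidebox: Bystander: closed black slide box 85 x 55 x 32 mm, loose, to the left of the bay, origin at the centre of its underside. Not to be disturbed.
Things that resemble listed ones, but are neither listed nor needed, are in the scene too. Of the things that look like the tray, take the one that is nearest to the robot's base at the start.

How it is judged:
By the outcome, as a careful person would: the job done as asked, in the order asked, and still so for the second after the job is handed in, with the robot touching nothing.
It also fails if it takes over 72 s, if anything falls off the work surface, if the arm or the gripper's body presses on something with over 40 N, if the wrist force passes 120 N, or if a joint passes its speed limit or range.

## Working session

There is one attempt and no reset: what is moved stays moved. The work goes in short steps, Python scripts to look and compute and a tool call to move; the robot and the scene stay as the last step left them, time stands still between calls to the robot, and variables do not carry over. Pictures are saved under pics/ and viewed, about 8 in all and at most 12, crops included, and the job is handed in when it is done.

Besides the shell and the picture viewer there is one more tool, called after ">>>" as name(argument=value, ...) on one line, values as JSON. apply_moves: Moves the arm, as the interface text tells. Scaled input: -1 to 1 covers 100 cm each way for a shift and 0.12 rad each way for a turn. Its arguments: {"type":"object","properties":{"increments":{"type":"string"},"squeeze":{"type":"number"}},"required":["increments"]}

```bash
mkdir -p pics; cat > h.py <<'E'
import numpy as np, cv2
from scipy.spatial.transform import Rotation as R
from bench import r
def cam(f):
    o=np.array(f["orientation"],float)
    M=R.from_rotvec(o).as_matrix() if o.size==3 else (o.reshape(3,3) if o.size==9 else R.from_quat(o).as_matrix())
    K=np.array([[f["fx"],0,f["cx"]],[0,f["fy"],f["cy"]],[0,0,1.]]); return M,np.array(f["origin"],float),K,np.array([f["k1"],0,0,0.])
def world(f,px,z):
    M,o,K,d=cam(f); p=cv2.undistortPoints(np.array(px,float).reshape(-1,1,2),K,d).reshape(-1,2)
    v=np.c_[p[:,0],-p[:,1],-np.ones(len(p))]@M.T
    return o+v*((z-o[2])/v[:,2])[:,None]
def pix(f,P):
    M,o,K,d=cam(f); c=(np.array(P,float).reshape(-1,3)-o)@M; c=c*[1,-1,-1]
    return cv2.projectPoints(c.reshape(-1,1,3),np.zeros(3),np.zeros(3),K,d)[0].reshape(-1,2)
E
python3 - <<'E'
from h import *
for n in("top","scene"):
    f=r.grab_frame(n); cv2.imwrite(f"pics/{n}0.png",f["color"]); print({k:v for k,v in f.items() if k!="color"})
print(r.get_obs())
E
```

```text
{'fx': 509.02568641910557, 'fy': 509.02568641910557, 'cx': 280.143644051165, 'cy': 203.6721488011426, 'k1': -0.15078144584247144, 'origin': array([ 0.37622135, -0.00176378,  1.60854473]), 'orientation': array([ 0.08100773, -0.11060143, -1.57544463])}
{'fx': 513.3355588212893, 'fy': 513.3355588212893, 'cx': 278.92460057214294, 'cy': 212.31887790261823, 'k1': -0.08576473225080362, 'origin': array([0.96698062, 0.79537037, 0.7635186 ]), 'orientation': array([0.27328253, 1.18996961, 2.41307855])}
{'clock': 0.1, 'joints': array([-1.39008586,  0.4776978 ,  0.02231298,  1.55632395, -0.01152777,
        1.10929939, -0.08312196]), 'qvel': array([ 0.00069804, -0.00059703, -0.00096136, -0.00423099, -0.00086599,
       -0.00108039, -0.00097251]), 'tau': array([ 4.03631202e-03, -5.97764754e+01,  1.61358029e+00, -2.81957674e+01,
        1.28367136e-02,  4.99302201e-03, -3.54664735e-05]), 'tcp_pos': array([0.19209029, 0.64657642, 0.24744759]), 'orientation': array([ 0.22542819,  1.55903792, -0.22793946]), 'contact_force': array([-0.49546992, -0.45032141,  0.90481427]), 'moment': array([-0.00766694, -0.04311078, -0.05734459]), 'grip_width': 0.08560379485929785}
```

View pics/top0.png

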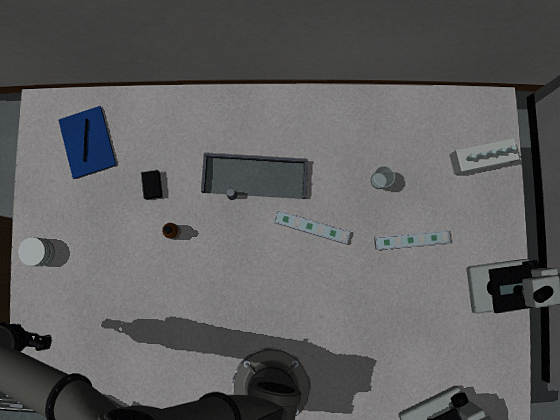

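View pics/scene0.png

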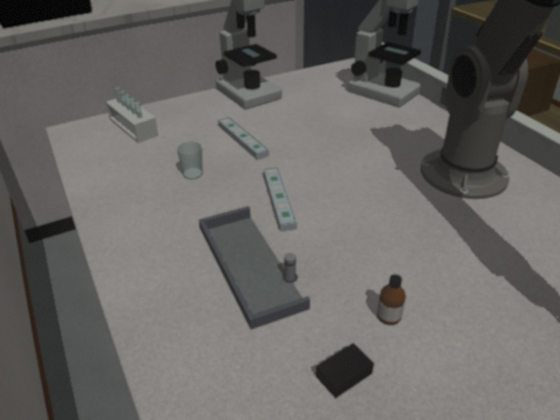

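Top view: there are two tray-like objects, A centred at (313,227) and B at (413,240). A is nearest to the base (272,385) and sits just at the bay's -y side, so A fits. The bay is at (203-312,153-198), post (231,194), bottle (171,230), slide box (151,185) and beaker (383,178). I'll confirm in an enlarged crop and measure.

```bash
python3 - <<'E'
from h import *
f=r.grab_frame("top"); im=f["color"]
c=im[140:260,140:420]; cv2.imwrite("pics/crop1.png",cv2.convertScaleAbs(cv2.resize(c,None,fx=2.85,fy=2.85,interpolation=cv2.INTER_CUBIC),alpha=1.3))
hsv=cv2.cvtColor(im,cv2.COLOR_BGR2HSV)
print("bench",hsv[250,250],"tray",hsv[219,298],hsv[227,313],hsv[212,280],"bay",hsv[180,260], hsv[156,260])
m=cv2.inRange(hsv,(75,20,60),(110,255,255))
m=cv2.morphologyEx(m,cv2.MORPH_CLOSE,np.ones((3,3)))
for k in cv2.findContours(m,cv2.RETR_EXTERNAL,cv2.CHAIN_APPROX_NONE)[0]:
    if cv2.contourArea(k)>60: print(cv2.contourArea(k),cv2.boundingRect(k), cv2.minAreaRect(k))
print("hsv rows", [tuple(hsv[y,290]) for y in range(205,230)])
for nm,px,z in [("postfoot?",(231,197),0),("A",(313,227),.024),("B",(413,240),.024)]:print(nm,world(f,[px],z))
E
```

```text
bench [120   4 132] tray [ 30   6 135] [ 98  38 148] [105  26 136] bay [98 26 77] [107  25  72]
292.0 (0, 411, 47, 9) ((23.0, 415.0), (8.0, 46.0), 90.0)
447.0 (531, 383, 29, 37) ((545.0, 401.0), (28.0, 36.0), 0.0)
98.0 (500, 280, 26, 15) ((512.7647705078125, 287.558837890625), (9.216354370117188, 25.951313018798828), 75.96376037597656)
70.5 (39, 243, 14, 23) ((47.39496612548828, 254.89793395996094), (8.594066619873047, 23.225738525390625), 22.380136489868164)
858.0 (374, 231, 76, 19) ((411.9713439941406, 239.68443298339844), (12.765539169311523, 75.32573699951172), 84.80557250976562)
912.0 (274, 210, 76, 34) ((311.45574951171875, 226.64901733398438), (76.3202133178711, 13.160444259643555), 16.557069778442383)
190.5 (0, 181, 14, 36) ((6.503448963165283, 198.44139099121094), (12.566513061523438, 35.35065460205078), 3.3664605617523193)
358.5 (371, 167, 24, 21) ((382.5, 177.0), (20.0, 23.0), 90.0)
3076.0 (211, 154, 96, 45) ((258.9982604980469, 176.5415802001953), (94.79273986816406, 41.54728317260742), 2.385944128036499)
196.5 (466, 145, 51, 16) ((490.9808044433594, 152.40383911132812), 
[... 916 characters left out ...]
 np.uint8(37), np.uint8(150)), (np.uint8(95), np.uint8(40), np.uint8(148)), (np.uint8(98), np.uint8(39), np.uint8(145)), (np.uint8(94), np.uint8(37), np.uint8(145)), (np.uint8(97), np.uint8(39), np.uint8(144)), (np.uint8(96), np.uint8(43), np.uint8(143)), (np.uint8(94), np.uint8(40), np.uint8(142)), (np.uint8(94), np.uint8(41), np.uint8(144)), (np.uint8(105), np.uint8(28), np.uint8(145)), (np.uint8(103), np.uint8(33), np.uint8(147)), (np.uint8(96), np.uint8(38), np.uint8(68)), (np.uint8(0), np.uint8(10), np.uint8(124)), (np.uint8(20), np.uint8(6), np.uint8(132))]
postfoot? [[0.59549354 0.12366428 0.        ]]
A [[ 0.4961823  -0.13454291  0.024     ]]
B [[ 0.4521846  -0.45138186  0.024     ]]
```

View pics/crop1.png

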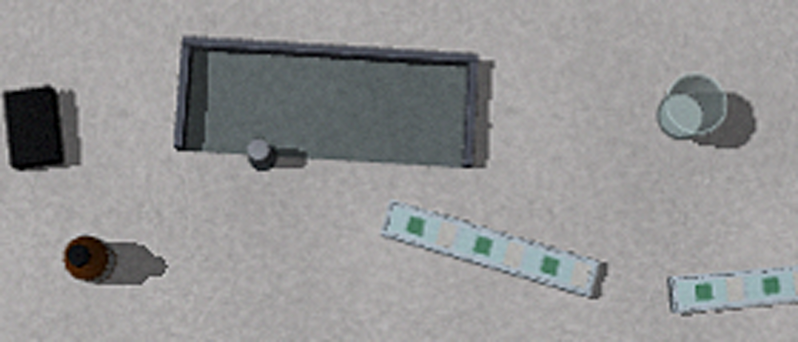

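Crop confirms A (nearer, left-hand one, slides visible). Now I measure the poses from the crop corners.

```bash
cat >> h.py <<'E'
def bayfit(f,crop):
    # outer wall-top corners: far-left, far-right, near-right, near-left
    W=world(f,140+np.array(crop,float)/2.85,.03)[:,:2]
    L=np.array([[.125,.165],[.125,-.165],[0,-.165],[0,.165]])
    a=W-W.mean(0); b=L-L.mean(0)
    t=np.arctan2((b[:,0]*a[:,1]-b[:,1]*a[:,0]).sum(),(a*b).sum()); Rm=np.array([[np.cos(t),-np.sin(t)],[np.sin(t),np.cos(t)]])
    return t,W.mean(0)-Rm@L.mean(0),W
def tray(f,near,T,o):
    """tray pose in bay frame: centre mm, th deg (+: +y end towards +x); from colour mask near a world point"""
    hsv=cv2.cvtColor(f["color"],cv2.COLOR_BGR2HSV); m=cv2.inRange(hsv,(75,18,115),(112,255,255))|cv2.inRange(hsv,(65,60,50),(90,255,255))
    m=cv2.morphologyEx(m,cv2.MORPH_CLOSE,np.ones((5,5))); c=pix(f,[[*near,.024]])[0]
    k=max((k for k in cv2.findContours(m,0,1)[0] if cv2.contourArea(k)>250),key=lambda k:cv2.pointPolygonTest(k,(float(c[0]),float(c[1])),True))
    w=world(f,k.reshape(-1,2),.024)[:,:2]
    (x,y),(a,b),_=rr=cv2.minAreaRect((w*1000).astype(np.float32))
    B=cv2.boxPoints(rr)/1000; e=sorted([(np.linalg.norm(B[i]-B[(i+1)%4]),i) for i in range(4)])
    i=e[-1][1]; u=B[i]-B[(i+1)%4]; u/=np.linalg.norm(u); u=u if u[1]>0 else -u
    Rm=np.array([[np.cos(T),-np.sin(T)],[np.sin(T),np.cos(T)]]); c=np.array([x,y])/1000; ub=Rm.T@u
    return np.round(Rm.T@(c-o)*1000,1),round(float(np.degrees(np.arctan2(ub[0],ub[1]))),1),np.round([a,b],1),np.round(c,4)
E
python3 - <<'E'
from h import *
f=r.grab_frame("top")
t,o,W=bayfit(f,[(182,37),(478,54),(474,166),(175,150)])
print("bay",t,o,W.tolist())
Rm=np.array([[np.cos(t),-np.sin(t)],[np.sin(t),np.cos(t)]])
q=lambda p:np.round(1000*(np.array(p)[:2]-o)@Rm,1)
print("post top",[ (w:=world(f,[140+np.array(p)/2.85],.06)[0],q(w)) for p in[(259,150)]])
print("A",tray(f,(.496,-.134),t,o))
cr=world(f,140+np.array([(391,203),(606,262),(598,297),(383,236)])/2.85,.024); print("manual",[q(c) for c in cr], q(cr.mean(0)))
for n,p,z in[("bottle",(80,258),.1),("beaker",(697,107),.085)]: w=world(f,[140+np.array(p)/2.85],z)[0]; print(n,w,q(w))
s=r.grab_frame("scene"); 
for n,p,z in [("post foot front",(289,281),0),("post top",(290,258),.06)]: w=world(s,[p],z)[0];print("scene",n,q(w))
for n,p,z in [("bay L end top outer near",(307,303),.03),("rear-left outer top",(251,322),.03),("rear-right outer top",(199,222),.03)]: print(n,q(world(s,[p],z)[0]))
o_=r.get_obs(); print(R.from_rotvec(o_["orientation"]).as_matrix().round(3))
E
```

```text
bay -0.06017035954180327 [0.59671978 0.05062671] [[0.7327781782231091, 0.20830841369771552], [0.7117074314202412, -0.12077766992824414], [0.5861577924882901, -0.11444294568314879], [0.6057832953229154, 0.2143855187328417]]
post top [(array([0.6008632 , 0.11942171, 0.06      ]), array([-0. , 68.9]))]
A (array([ -87.5, -185.8]), 13.6, array([238. ,  39.2]), array([ 0.4982, -0.1296]))
manual [array([-45.8, -76.5]), array([ -98.2, -316.1]), array([-137.1, -308.7]), array([-82.5, -69.7])] [ -90.9 -192.7]
bottle [0.48225372 0.30354004 0.1       ] [-129.5  245.6]
beaker [ 0.64169129 -0.35226038  0.085     ] [  69.1 -399.5]
scene post foot front [ 7.7 81.1]
scene post top [ 3.5 77.2]
bay L end top outer near [ 13.8 175.6]
rear-left outer top [128.  174.2]
rear-right outer top [ 127.7 -149.8]
[[-0.     0.285  0.959]
 [-0.001  0.959 -0.285]
 [-1.    -0.001  0.   ]]
```

```bash
cat >> h.py <<'E'
T=-.0602; O=np.array([.5967,.0506]); RB=np.array([[np.cos(T),-np.sin(T)],[np.sin(T),np.cos(T)]])
POST=np.array([0,67.])
def b2w(p): return RB@(np.array(p,float)/1000)+O
def w2b(p): return 1000*(np.array(p)[:2]-O)@RB
def un(th): th=np.radians(th); return np.array([np.sin(th),np.cos(th)]),np.array([np.cos(th),-np.sin(th)])
def plan(bxy,z,th=None,p0=None,th0=None):
    """print shift (mm, tool axes at start) and wx turn (units of .12 rad) to bay-frame target; turn about tool x applied after/before"""
    ob=r.get_obs(); M=R.from_rotvec(ob["orientation"]).as_matrix(); p=ob["tcp_pos"]
    tgt=np.array([*b2w(bxy),z]); ang=np.degrees(np.arctan2(M[1,1],M[0,1])); thn=90-ang+np.degrees(T)
    print("t",round(ob["clock"],2),"bay",w2b(p).round(1),"z",round(p[2],4),"th",round(thn,1),"F",np.round(ob["contact_force"],1),"w",round(ob["grip_width"],4),"tilt",np.round(M[:,0],3))
    th=thn if th is None else th
    d=((th-thn+90)%180)-90
    print(" shift mm (tool xyz)",(M.T@(tgt-p)*1000).round(1)," turn",round(float(np.radians(d)/.12),2))
    M2=M@R.from_rotvec([np.radians(d),0,0]).as_matrix(); print(" shift after turn",(M2.T@(tgt-p)*1000).round(1))
E
python3 - <<'E'
from h import *
plan((0,220),.248)
u,n=un(25); c=np.array([-88,-187])
print(c-52*n); plan(c-52*n,.248,25)
E
```

```text
t 0.25 bay [-439.7  570.8] z 0.2478 th 13.1 F [0.3 0.6 0.2] w 0.085 tilt [-0.    -0.001 -1.   ]
 shift mm (tool xyz) [   0.  -242.1  507.7]  turn 0.0
 shift after turn [   0.  -242.1  507.7]
[-135.12800493 -165.02385039]
t 0.25 bay [-439.7  570.8] z 0.2478 th 13.1 F [0.3 0.6 0.2] w 0.085 tilt [-0.    -0.001 -1.   ]
 shift mm (tool xyz) [ 4.000e-01 -6.477e+02  4.634e+02]  turn 1.73
 shift after turn [ 4.000e-01 -5.382e+02  5.870e+02]
```

>>> apply_moves(increments="85 0 -0.015 0.045 0 0 0;85 0 -0.015 0.045 0 0 0;85 0 -0.015 0.045 0 0 0;85 0 -0.015 0.045 0 0 0;85 0 -0.015 0.045 0 0 0;85 0 -0.015 0.045 0 0 0;85 0 -0.015 0.045 0 0 0;85 0 -0.015 0.045 0 0 0")

```text
clock: 1.05
tcp_pos: [0.5045, 0.4282, 0.2484]
orientation: [0.227, 1.559, -0.226]
contact_force: [0.5, 1.5, 0.4]
grip_width: 0.0854
```

>>> apply_moves(increments="85 0 -0.045 0.012 0 0 0;85 0 -0.045 0.012 0 0 0;85 0 -0.045 0.012 0 0 0;85 0 -0.045 0.012 0 0 0;85 0 -0.045 0.012 0 0 0;85 0 -0.045 0.012 0 0 0;85 0 -0.045 0.012 0 0 0;85 0 -0.045 0.012 0 0 0")

```text
clock: 1.85
tcp_pos: [0.4923, 0.0552, 0.2485]
orientation: [0.227, 1.558, -0.226]
contact_force: [0.7, 0.1, 0.1]
grip_width: 0.0849
```

```bash
python3 - <<'E'
from h import *
u,n=un(25); c=np.array([-88,-187])
plan(c-52*n,.04,25)
E
```

```text
t 1.85 bay [-104.5   -1.7] z 0.2485 th 13.1 F [0.7 0.1 0.1] w 0.0849 tilt [ 0.  0. -1.]
 shift mm (tool xyz) [ 208.4 -166.1    7.1]  turn 1.73
 shift after turn [ 208.4 -161.1   41.3]
```

>>> apply_moves(increments="85 0 0 0 0.87 0 0;85 0 0 0 0.86 0 0;85 0 -0.040 0.010 0 0 0;85 0 -0.040 0.010 0 0 0;85 0 -0.040 0.010 0 0 0;85 0 -0.041 0.011 0 0 0;85 0.04 0 0 0 0 0;85 0.04 0 0 0 0 0")

```text
clock: 2.65
tcp_pos: [0.4529, -0.1056, 0.1686]
orientation: [0.392, 1.531, -0.39]
contact_force: [0.1, 0.2, -0.1]
grip_width: 0.0848
```

>>> apply_moves(increments="85 0.03 0 0 0 0 0;85 0.03 0 0 0 0 0;85 0.03 0 0 0 0 0;85 0.02 0 0 0 0 0;85 0.015 0 0 0 0 0;85 0.01 0 0 0 0 0;85 0 0 0 0 0 0;85 0 0 0 0 0 0")

```text
clock: 3.45
tcp_pos: [0.4523, -0.1041, 0.0337]
orientation: [0.389, 1.535, -0.389]
contact_force: [-0.9, -0.4, 0.3]
grip_width: 0.0847
```

```bash
python3 - <<'E'
from h import *
u,n=un(25); c=np.array([-88,-187])
plan(c-52*n,.02,25)
f=r.grab_frame("scene")["color"]; cv2.imwrite("pics/s1.png",cv2.resize(f[100:300,180:480],None,fx=2.6,fy=2.6,interpolation=cv2.INTER_CUBIC))
E
```

```text
t 3.45 bay [-134.8 -163.1] z 0.0337 th 25.0 F [-0.9 -0.4  0.3] w 0.0847 tilt [ 0.  0. -1.]
 shift mm (tool xyz) [13.7 -1.9  0.5]  turn -0.0
 shift after turn [13.7 -1.9  0.5]
```

View pics/s1.png

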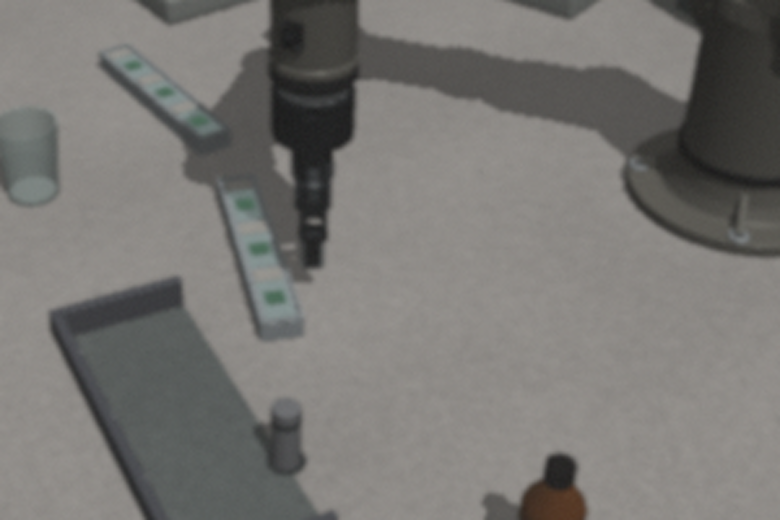

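The open gripper stands behind tray A, near finger tip at crop (314,268), tray untouched. I'll check the tip height next.

```bash
python3 - <<'E'
from h import *
f=r.grab_frame("scene"); u,n=un(25)
for z in(.012,.02,.03,.034): print(z,pix(f,[[*b2w(w2b(r.get_obs()["tcp_pos"])+50*u+k*n),z] for k in(-11,0,11)]).round(1).tolist())
E
```

```text
0.012 [[304.2, 208.8], [299.6, 208.8], [295.1, 208.8]]
0.02 [[304.2, 206.1], [299.7, 206.1], [295.1, 206.1]]
0.03 [[304.3, 202.8], [299.7, 202.8], [295.1, 202.8]]
0.034 [[304.3, 201.4], [299.7, 201.4], [295.1, 201.5]]
```

>>> apply_moves(increments="85 0.010 0 0 0 0 0;85 0.010 0 0 0 0 0;85 0 0 0.005 0 0 0;85 0 0 0.005 0 0 0;85 0 0 0.005 0 0 0;85 0 0 0.005 0 0 0;85 0 0 0.005 0 0 0;85 0 0 0.005 0 0 0")

```text
clock: 4.35
tcp_pos: [0.4788, -0.1185, 0.0134]
orientation: [0.389, 1.536, -0.389]
contact_force: [-0.5, 0.6, -0.7]
grip_width: 0.0852
```

>>> apply_moves(increments="85 0 0 0.003 0 0 0;85 0 0 0.003 0 0 0;85 0 0 0.003 0 0 0;85 0 0 0 0 0 0;85 0 0 -0.010 0 0 0;85 0 0 -0.010 0 0 0;85 -0.03 0 0 0 0 0;85 -0.03 0 0 0 0 0")

```text
clock: 5.15
tcp_pos: [0.4666, -0.1125, 0.0732]
orientation: [0.389, 1.539, -0.39]
contact_force: [0.9, 0.3, 0.4]
grip_width: 0.0846
```

```bash
python3 - <<'E'
from h import *
f=r.grab_frame("top"); cv2.imwrite("pics/t2.png",cv2.resize(f["color"][140:270,140:420],None,fx=2.85,fy=2.85,interpolation=cv2.INTER_CUBIC))
print(tray(f,(.51,-.12),T,O)); plan((0,0),.05,25)
E
```

```text
(array([-106.7, -551.2]), -7.8, array([ 39.7, 155.7]), array([ 0.457 , -0.4932]))
t 5.2 bay [-117.1 -171.2] z 0.0775 th 25.0 F [ 1.3 -0.4  2.7] w 0.085 tilt [ 0.004  0.    -1.   ]
 shift mm (tool xyz) [ 28.  204.6  33.5]  turn -0.01
 shift after turn [ 28.  204.6  33.7]
```

View pics/t2.png

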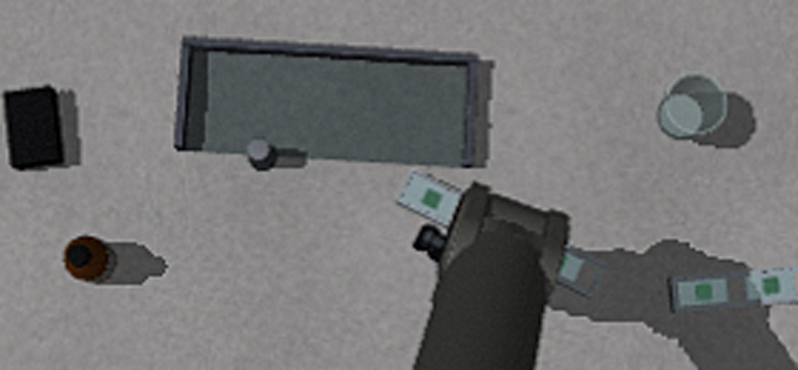

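The tray has turned to about 25° (ends at crop (407,188) and (597,281)), nothing else has moved. I'll go on to the -y end.

>>> apply_moves(increments="40 0 -0.040 0 0 0 0;30 0 -0.040 0 0 0 0;20 0 -0.040 0 0 0 0;12 0 -0.040 0.006 0 0 0;12 0 -0.030 0.015 0 0 0;12 0 0 0 -1 0 0;12 0 0 0 -1 0 0;12 0 0 0 -1 0 0")

```text
clock: 6.0
tcp_pos: [0.3958, -0.2898, 0.0731]
orientation: [0.104, 1.569, -0.104]
contact_force: [0.2, 0.6, -0.2]
grip_width: 0.012
```

```bash
python3 - <<'E'
from h import *
f=r.grab_frame("top"); cv2.imwrite("pics/t3.png",cv2.resize(f["color"][140:270,140:420],None,fx=2.85,fy=2.85,interpolation=cv2.INTER_CUBIC))
print(tray(f,(.54,-.06),T,O)); print(tray(f,(.5,-.12),T,O));plan((0,0),.05,25); print(r.get_obs()["joints"])
E
```

```text
(array([ -70.8, -198.2]), 23.6, array([239.4,  39.5]), array([ 0.5141, -0.1429]))
(array([ -70.8, -198.2]), 23.6, array([239.4,  39.5]), array([ 0.5141, -0.1429]))
t 6.05 bay [-180.  -351.8] z 0.0731 th 3.8 F [-0.7  0.1  0.2] w 0.012 tilt [-0.  0. -1.]
 shift mm (tool xyz) [ 23.1 363.  156.3]  turn 3.08
 shift after turn [ 23.1 394.9  14.5]
[ 0.32081639  0.44299698  0.22489767  2.14014601 -0.17666042  0.5756342
  2.11769608]
```

View pics/t3.png

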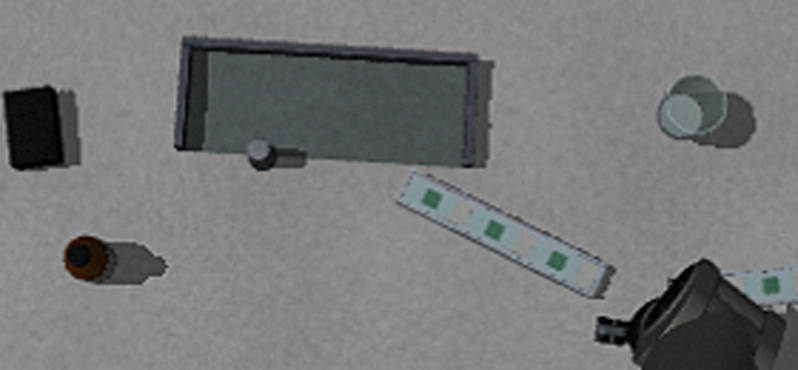

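Tray A is now at crop ends (407,188)/(600,282): bay pose (-71,-198), th 23.6°. That line clears the post. Turning the jaw across the tray end.

>>> apply_moves(increments="12 0 0 0 1 0 0;12 0 0 0 1 0 0;12 0 0 0 1 0 0;12 0 0 0 1 0 0;12 0 0 0 1 0 0;12 0 0 0 1 0 0;12 0 0 0 1 0 0;12 0 0 0 1 0 0")

```text
clock: 6.85
tcp_pos: [0.3962, -0.2895, 0.0732]
orientation: [0.859, 1.395, -0.858]
contact_force: [-0.3, 0.1, 0.0]
grip_width: 0.0123
```

>>> apply_moves(increments="12 0 0 0 1 0 0;12 0 0 0 1 0 0;12 0 0 0 1 0 0;12 0 0 0 1 0 0;12 0 0 0 1 0 0;12 0 0 0 1 0 0;12 0 0 0 1 0 0;12 0 0 0 0.98 0 0")

```text
clock: 7.65
tcp_pos: [0.3963, -0.2895, 0.0732]
orientation: [1.561, 0.936, -1.56]
contact_force: [0.0, -0.2, -0.1]
grip_width: 0.0119
```

```bash
python3 - <<'E'
from h import *
u,n=un(23.6); c=np.array([-70.8,-198.2])
plan(c-147*u,.025,113.6); print(r.get_obs()["joints"])
f=r.grab_frame("top"); print(world(f,140+np.array([(672,285),(675,312)])/2.85,.024)[:,:2], b2w(c-147*u))
E
```

```text
t 7.65 bay [-179.6 -351.5] z 0.0732 th 114.7 F [ 0.  -0.2 -0.1] w 0.0119 tilt [ 0.  0. -1.]
 shift mm (tool xyz) [ 48.2  37.6 -37.8]  turn -0.15
 shift after turn [ 48.2  38.3 -37.1]
[-0.07683874  0.55291094  0.74391533  2.1636378  -0.62830314  0.65032558
  0.62134489]
[[ 0.45361613 -0.33182331]
 [ 0.42387544 -0.33438943]] [ 0.44725475 -0.27390198]
```

>>> apply_moves(increments="12 0 0 0 -0.15 0 0;12 0 0.019 -0.018 0 0 0;12 0 0.019 -0.019 0 0 0;12 0 0 0 0 0 0;12 0.02 0 0 0 0 0;12 0.02 0 0 0 0 0;12 0.008 0 0 0 0 0;12 0 0 0 0 0 0")

```text
clock: 8.5
tcp_pos: [0.4461, -0.2739, 0.0246]
orientation: [1.542, 0.954, -1.544]
contact_force: [-0.6, 0.8, -0.2]
grip_width: 0.012
```

```bash
python3 - <<'E'
from h import *
u,n=un(23.6); c=np.array([-70.8,-198.2])
plan(c-131*u,.025,113.6)
f=r.grab_frame("top"); print(tray(f,(.54,-.06),T,O))
E
```

```text
t 8.5 bay [-130.8 -332.9] z 0.0246 th 113.2 F [-0.6  0.8 -0.2] w 0.012 tilt [-0.002  0.001 -1.   ]
 shift mm (tool xyz) [ -0.4   1.2 -16.5]  turn 0.06
 shift after turn [ -0.4   1.  -16.5]
(array([ -68.4, -192.5]), 23.6, array([227.2,  39.5]), array([ 0.5169, -0.1375]))
```

>>> apply_moves(increments="12 0 0.001 -0.008 0 0 0;12 0 0 -0.006 0 0 0;12 0 0 -0.006 0 0 0;12 0 0 -0.008 0 0 0;12 0 0 -0.008 0 0 0;12 0 0 -0.008 0 0 0;12 0 0.001 -0.008 0 0 0;12 0 0 -0.008 0 0 0")

```text
clock: 9.35
tcp_pos: [0.4763, -0.2208, 0.0253]
orientation: [1.543, 0.952, -1.543]
contact_force: [-2.1, -2.0, 2.3]
grip_width: 0.0121
```

>>> apply_moves(increments="12 0 0 -0.008 0 0 0;12 0 0 -0.008 0 0 0;12 0 0 -0.008 0 0 0;12 0 0.001 -0.008 0 0 0;12 0 0 -0.008 0 0 0;12 0 0 -0.008 0 0 0;12 0 0 -0.008 0 0 0;12 0 0 -0.004 0 0 0")

```text
clock: 10.15
tcp_pos: [0.5043, -0.167, 0.0252]
orientation: [1.543, 0.953, -1.542]
contact_force: [-1.2, -2.2, 0.9]
grip_width: 0.0123
```

```bash
python3 - <<'E'
from h import *
f=r.grab_frame("top"); cv2.imwrite("pics/t4.png",cv2.resize(f["color"][140:270,140:420],None,fx=2.85,fy=2.85,interpolation=cv2.INTER_CUBIC))
q=tray(f,(.57,-.02),T,O);print(q); plan((0,0),.025,113.6)
E
```

```text
(array([-19.6, -79.8]), 22.9, array([195.6,  40.5]), array([ 0.5723, -0.0279]))
t 10.2 bay [ -79.  -222.3] z 0.0251 th 113.1 F [-0.2 -0.1 -0.1] w 0.0119 tilt [-0.     0.001 -1.   ]
 shift mm (tool xyz) [   0.3  -14.6 -235.5]  turn 0.07
 shift after turn [   0.3  -16.6 -235.3]
```

View pics/t4.png

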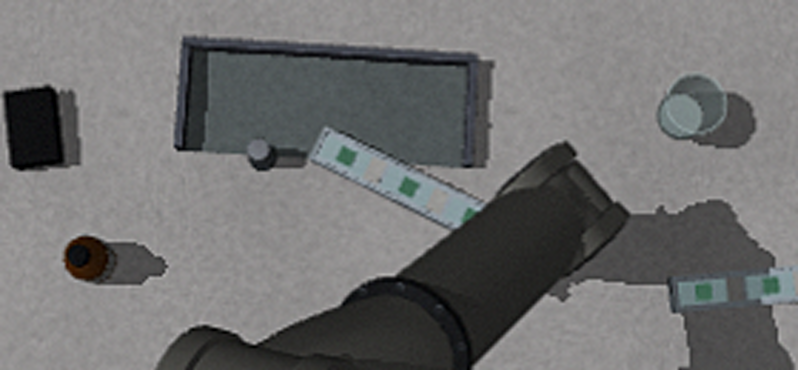

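The tray leads through the gap: its +y end is at crop (318,145), clear of the post (262,155). I continue along its axis, drifting slightly away from the post.

>>> apply_moves(increments="12 0 0.001 -0.006 0 0 0;12 0 0.001 -0.008 0 0 0;12 0 0.001 -0.008 0 0 0;12 0 0.001 -0.008 0 0 0;12 0 0.001 -0.008 0 0 0;12 0 0.001 -0.008 0 0 0;12 0 0.001 -0.008 0 0 0;12 0 0.001 -0.006 0 0 0")

```text
clock: 11.0
tcp_pos: [0.5383, -0.1173, 0.0252]
orientation: [1.543, 0.953, -1.543]
contact_force: [-0.2, -1.1, -1.1]
grip_width: 0.0122
```

```bash
python3 - <<'E'
from h import *
f=r.grab_frame("top")
q=tray(f,(.61,.04),T,O);print(q); plan((0,0),.025,113.6)
u,n=un(q[1]); e=q[0]+u*max(q[2])/2; c=e-120*u; print("c",c,"end",e,"post clr",(c-POST)@n-32)
E
```

```text
(array([ -1.3, -14.3]), 21.9, array([191.6,  68. ]), array([0.5945, 0.0364]))
t 11.05 bay [ -47.6 -170.2] z 0.0252 th 113.1 F [-0.3 -0.1 -0.2] w 0.0122 tilt [ 0.     0.001 -1.   ]
 shift mm (tool xyz) [   0.3  -23.  -175.2]  turn 0.07
 shift after turn [   0.3  -24.5 -175. ]
c [-10.32630434 -36.75363734] end [34.43222957 74.58671312] post clr -2.8822804066553296
```

```bash
sed -i 's/np.ones((5,5))); c=pix/np.ones((5,5))); m=cv2.morphologyEx(m,cv2.MORPH_OPEN,np.ones((7,7))); c=pix/' h.py; python3 - <<'E'
from h import *
f=r.grab_frame("top"); cv2.imwrite("pics/t5.png",cv2.resize(f["color"][140:270,140:420],None,fx=2.85,fy=2.85,interpolation=cv2.INTER_CUBIC))
q=tray(f,(.62,.04),T,O);print(q)
u,n=un(q[1]); e=q[0]+u*max(q[2])/2; c=e-120*u; print("c",c,"end",e,"post clr",(c-POST)@n-32)
E
```

```text
Traceback (most recent call last):
  File "h.py", line 26, in tray
    k=max((k for k in cv2.findContours(m,0,1)[0] if cv2.contourArea(k)>250),key=lambda k:cv2.pointPolygonTest(k,(float(c[0]),float(c[1])),True))
ValueError: max() iterable argument is empty
```

View pics/t5.png

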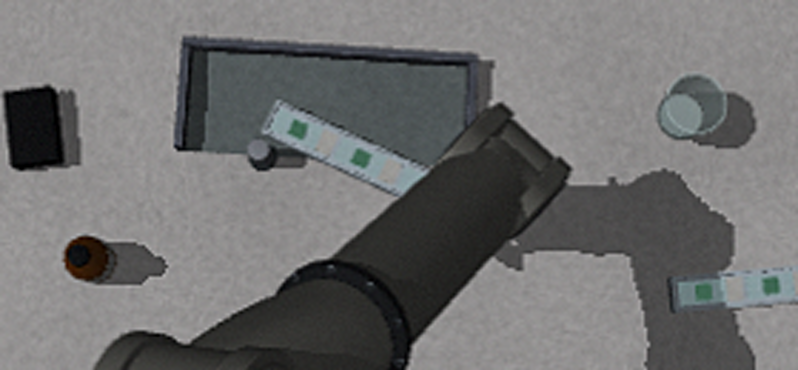

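The tray passes behind the post: its end corners are at crop (281,99)/(262,131) and the post is at (262,153). I keep pushing.

>>> apply_moves(increments="12 0 0 -0.007 0 0 0;12 0 0 -0.009 0 0 0;12 0 0 -0.009 0 0 0;12 0 0 -0.009 0 0 0;12 0 0 -0.009 0 0 0;12 0 0 -0.009 0 0 0;12 0 0 -0.008 0 0 0;12 0 0 -0.005 0 0 0")

```text
clock: 11.9
tcp_pos: [0.5675, -0.0592, 0.0253]
orientation: [1.543, 0.952, -1.542]
contact_force: [-0.8, -3.1, 1.5]
grip_width: 0.0121
```

```bash
sed -i 's/np.ones((7,7))/np.ones((3,3))/' h.py; python3 - <<'E'
from h import *
f=r.grab_frame("top")
cv2.imwrite("pics/t6.png",cv2.resize(f["color"][140:270,140:420],None,fx=2.85,fy=2.85,interpolation=cv2.INTER_CUBIC)); plan((0,0),.025,113.6)
q=tray(f,(.66,.09),T,O);print(q)
u,n=un(q[1]); e=q[0]+u*max(q[2])/2; c=e-120*u; print("c",c,"end",e,"post clr",(c-POST)@n-32)
E
```

```text
t 11.95 bay [ -22.3 -110.5] z 0.0252 th 113.1 F [ 0.9 -1.2  0. ] w 0.0121 tilt [ 0.     0.001 -1.   ]
 shift mm (tool xyz) [   0.3  -22.9 -110.4]  turn 0.07
 shift after turn [   0.3  -23.8 -110.2]
(array([40. , 43.7]), 22.5, array([171.9,  45.4]), array([0.6393, 0.0918]))
c [26.96962913 12.24190192] end [ 72.89164101 123.10744582] post clr 13.87170527455806
```

View pics/t6.png

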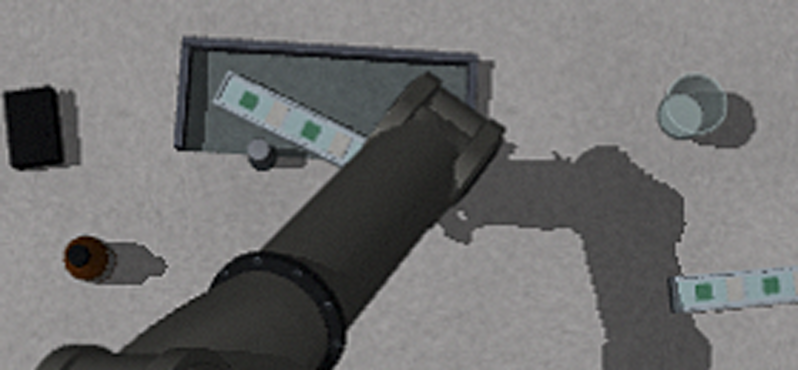

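Swing geometry is good: tray centre about (28,11), th 22.5°, 14 mm clear of the post and ends clear of both side walls. Next I back off, raise, turn the jaw parallel to the mouth and open.

>>> apply_moves(increments="12 0 0 0.015 0 0 0;12 -0.04 0 0.01 0 0 0;12 -0.045 0 0 0 0 0;12 -0.02 0 0 1 0 0;12 0 0 0 1 0 0;40 0 0 0 1 0 0;60 0 0 0 1 0 0;85 0 0 0 1 0 0")

```text
clock: 12.75
tcp_pos: [0.5551, -0.0833, 0.1302]
orientation: [1.942, 0.496, -1.942]
contact_force: [0.5, -0.5, 0.2]
grip_width: 0.0551
```

>>> apply_moves(increments="85 0 0 0 1 0 0;85 0 0 0 1 0 0;85 0 0 0 1 0 0;85 0 0 0 1 0 0;85 0 0 0 0.73 0 0;85 0 0 0 0 0 0;85 0 0 0 0 0 0;85 0 0 0 0 0 0")

```text
clock: 13.55
tcp_pos: [0.5555, -0.0828, 0.1303]
orientation: [-2.19, 0.066, 2.19]
contact_force: [0.5, -0.5, -0.1]
grip_width: 0.0845
```

```bash
python3 - <<'E'
from h import *
plan((-65,-20),.013,0); print(r.get_obs()["joints"].round(2))
f=r.grab_frame("top"); q=tray(f,(.64,.08),T,O);print(q)
E
```

```text
t 13.55 bay [ -33.1 -135.6] z 0.1303 th 180.0 F [ 0.5 -0.5 -0.1] w 0.0845 tilt [-0.  0. -1.]
 shift mm (tool xyz) [ 117.3 -115.6   32. ]  turn -0.01
 shift after turn [ 117.3 -115.6   31.9]
[-0.74  0.75  1.13  1.98 -0.84  0.98 -0.82]
(array([44.8, 57. ]), 22.5, array([143.7,  46.7]), array([0.6448, 0.1048]))
```

>>> apply_moves(increments="85 0 0 0.032 0 0 0;85 0 -0.038 0 0 0 0;85 0 -0.039 0 0 0 0;85 0 -0.039 0 0 0 0;85 0.035 0 0 0 0 0;85 0.035 0 0 0 0 0;85 0.032 0 0 0 0 0;85 0.015 0 0 0 0 0")

```text
clock: 14.4
tcp_pos: [0.5298, 0.0357, 0.0112]
orientation: [-2.187, 0.066, 2.194]
contact_force: [0.1, -0.1, 0.1]
grip_width: 0.0852
```

>>> apply_moves(increments="85 0 0 0 0 0 0;85 0 0 -0.008 0 0 0;85 0 0 -0.006 0 0 0;85 0 0 -0.005 0 0 0;85 0 0 -0.006 0 0 0;85 0 0 -0.006 0 0 0;85 0 0 -0.006 0 0 0;85 0 0 -0.006 0 0 0")

```text
clock: 15.2
tcp_pos: [0.5742, 0.0325, 0.0132]
orientation: [-2.189, 0.068, 2.19]
contact_force: [-1.5, -0.8, -0.9]
grip_width: 0.0851
```

```bash
python3 - <<'E'
from h import *
plan((64,-20),.013,0)
f=r.grab_frame("top"); q=tray(f,(.65,.1),T,O);print(q)
u,n=un(q[1]); e=q[0]+u*max(q[2])/2; c=e-120*u; print("c",c,"end",e,"post clr",(c-POST)@n-32)
E
```

```text
t 15.2 bay [-21.4 -19.4] z 0.0132 th 180.1 F [-1.5 -0.8 -0.9] w 0.0851 tilt [-0. -0. -1.]
 shift mm (tool xyz) [  0.2   0.4 -85.4]  turn -0.02
 shift after turn [  0.2   0.6 -85.4]
(array([-114.5, -497.8]), -8.0, array([ 39.9, 218.7]), array([ 0.4524, -0.4394]))
c [-113.01780647 -508.34635493] end [-129.71857859 -389.51418668] post clr -223.99066129315477
```

>>> apply_moves(increments="85 0 0 -0.005 0 0 0;85 0 0 -0.005 0 0 0;85 0 0 -0.005 0 0 0;85 0 0 -0.005 0 0 0;85 0 0 -0.005 0 0 0;85 0 0 -0.005 0 0 0;85 0 0 -0.005 0 0 0;85 0 0 -0.003 0 0 0")

```text
clock: 16.05
tcp_pos: [0.6125, 0.0303, 0.0133]
orientation: [-2.19, 0.068, 2.19]
contact_force: [-1.2, -0.4, 0.2]
grip_width: 0.0848
```

```bash
python3 - <<'E'
from h import *
plan((64,-20),.013,0)
a=cv2.resize(r.grab_frame("top")["color"][140:240,180:340],None,fx=2.5,fy=2.5,interpolation=cv2.INTER_CUBIC)
b=cv2.resize(r.grab_frame("scene")["color"][190:340,180:340],None,fx=2.5,fy=2.5,interpolation=cv2.INTER_CUBIC)
a=cv2.copyMakeBorder(a,0,b.shape[0]-a.shape[0],0,0,0); cv2.imwrite("pics/c7.png",cv2.convertScaleAbs(np.hstack([a,b]),alpha=1.4))
E
```

```text
t 16.05 bay [ 17.  -19.3] z 0.0133 th 180.1 F [-1.2 -0.4  0.2] w 0.0848 tilt [ 0. -0. -1.]
 shift mm (tool xyz) [  0.3   0.6 -47. ]  turn -0.01
 shift after turn [  0.3   0.7 -47. ]
```

View pics/c7.png

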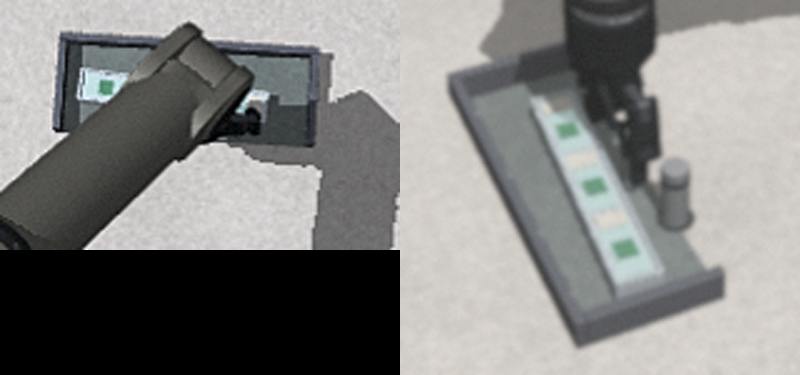

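The tray is fully inside behind the post and nearly parallel to the rear wall (scene crop, ends (545,100) and (640,280)). I push straight home.

>>> apply_moves(increments="85 0 0 -0.005 0 0 0;85 0 0 -0.005 0 0 0;85 0 0 -0.005 0 0 0;85 0 0 -0.005 0 0 0;85 0 0 -0.005 0 0 0;85 0 0 -0.005 0 0 0;85 0 0 -0.005 0 0 0;85 0 0 -0.005 0 0 0")

```text
clock: 16.95
tcp_pos: [0.6522, 0.0278, 0.0133]
orientation: [-2.19, 0.068, 2.19]
contact_force: [-2.1, -0.2, 1.0]
grip_width: 0.0851
```

>>> apply_moves(increments="85 0 0 -0.001 0 0 0;85 0 0 -0.001 0 0 0;85 0 0 -0.001 0 0 0;85 0 0 -0.001 0 0 0;85 0 0 -0.001 0 0 0;85 0 0 -0.001 0 0 0;85 0 0 0 0 0 0;85 0 0 0 0 0 0")

```text
clock: 17.75
tcp_pos: [0.658, 0.0274, 0.0133]
orientation: [-2.19, 0.068, 2.189]
contact_force: [-1.3, 0.3, 1.5]
grip_width: 0.085
```

>>> apply_moves(increments="85 0 0 -0.001 0 0 0;85 0 0 -0.001 0 0 0;85 0 0 -0.001 0 0 0;85 0 0 0 0 0 0;85 0 0 0 0 0 0;85 0 0 0 0 0 0;85 0 0 0 0 0 0;85 0 0 0 0 0 0")

```text
clock: 18.55
tcp_pos: [0.6607, 0.0273, 0.0133]
orientation: [-2.19, 0.068, 2.19]
contact_force: [-3.4, 0.8, 1.8]
grip_width: 0.0852
```

>>> apply_moves(increments="85 0 0 -0.001 0 0 0;85 0 0 -0.001 0 0 0;85 0 0 -0.001 0 0 0;85 0 0 0 0 0 0;85 0 0 0 0 0 0;85 0 0 0 0 0 0;85 0 0 0 0 0 0;85 0 0 0 0 0 0")

```text
clock: 19.35
tcp_pos: [0.661, 0.0272, 0.0131]
orientation: [-2.182, 0.068, 2.194]
contact_force: [-11.9, 3.3, 9.3]
grip_width: 0.085
```

Firm stop at the wall (12 N). I back off, raise and look.

>>> apply_moves(increments="85 0 0 -0.001 0 0 0;85 0 0 0 0 0 0;85 0 0 0.008 0 0 0;85 0 0 0.015 0 0 0;85 -0.04 0 0 0 0 0;85 -0.045 0 0 0 0 0;85 -0.045 0 0.03 0 0 0;85 -0.03 0 0.04 0 0 0")

```text
clock: 20.15
tcp_pos: [0.5768, 0.0318, 0.173]
orientation: [-2.198, 0.069, 2.183]
contact_force: [-0.2, 1.1, 1.8]
grip_width: 0.0852
```

>>> apply_moves(increments="85 0 0.04 0.04 0 0 0;85 0 0.045 0.02 0 0 0;85 0 0.045 0 0 0 0;85 0 0.045 0 0 0 0;85 0 0.045 0 0 0 0;85 0 0.045 0 0 0 0;85 0 0.02 0 0 0 0;85 0 0 0 0 0 0")

```text
clock: 20.95
tcp_pos: [0.5012, -0.2483, 0.171]
orientation: [-2.192, 0.078, 2.185]
contact_force: [-0.3, 0.5, -0.9]
grip_width: 0.0849
```

```bash
python3 - <<'E'
from h import *
f=r.grab_frame("top"); print(tray(f,(.69,.06),T,O)); plan((0,0),.2,0)
a=cv2.resize(f["color"][140:250,140:320],None,fx=4.4,fy=4.4,interpolation=cv2.INTER_CUBIC)
cv2.imwrite("pics/c8.png",cv2.convertScaleAbs(a,alpha=1.4))
E
```

```text
(array([98.2, -7.1]), 0.4, array([134.4,  40. ]), array([0.6943, 0.0376]))
t 21.0 bay [ -77.1 -301.6] z 0.1704 th 180.3 F [ 0.1  0.5 -0.3] w 0.0851 tilt [ 0.002 -0.002 -1.   ]
 shift mm (tool xyz) [ -29.9 -302.   -75.6]  turn -0.04
 shift after turn [ -29.9 -301.6  -77.1]
```

View pics/c8.png

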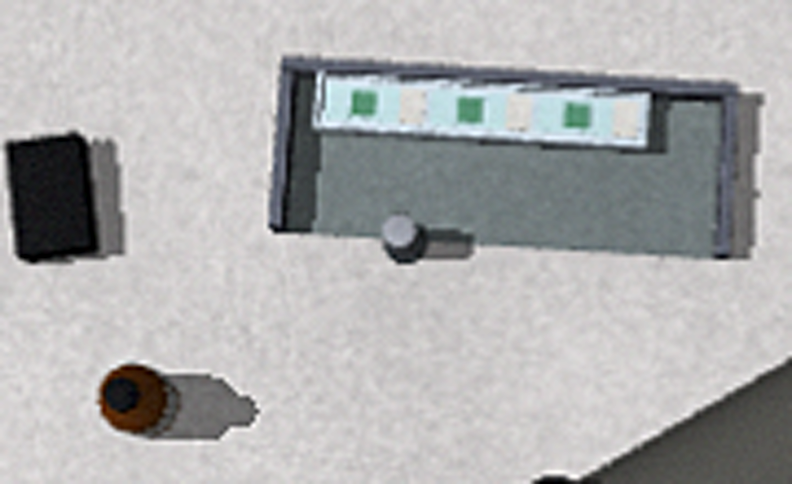

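The tray lies inside along the rear wall, ends at crop (318,100) and (650,118), with the post at (403,235). I'll check the parallelism numerically.

```bash
python3 - <<'E'
from h import *
f=r.grab_frame("top"); g=cv2.GaussianBlur(cv2.cvtColor(f["color"],cv2.COLOR_BGR2GRAY),(0,0),.6).astype(float)
def edge(cols,rng,sign):
    out=[]
    for x in cols:
        a,b=rng(x); d=sign*np.diff(g[a:b,x]); i=int(d.argmax())
        k=0 if i in(0,len(d)-1) else .5*(d[i-1]-d[i+1])/(d[i-1]-2*d[i]+d[i+1]); out.append((x,a+i+k+.5))
    return out
c0=140; row=lambda x,yc,s:int(140+(yc+s*((x-140)*4.4-321))/4.4)
cols=range(216,287)
res={}
for n,yc,s,sg,z in[("wall outer",59,.06,-1,.03),("tray far",71,.066,1,.024),("tray near",130,.066,-1,.024)]:
    w=world(f,edge(cols,lambda x:(row(x,yc,s)-4,row(x,yc,s)+5),sg),z); b=np.array([w2b(p) for p in w])
    for _ in range(3):
        p=np.polyfit(b[:,1],b[:,0],1); e=b[:,0]-np.polyval(p,b[:,1]); b=b[abs(e)<2*e.std()+.1]
    print(n,"slope deg",round(np.degrees(np.arctan(p[0])),2),"x at y=-100,20,140",np.polyval(p,[-100,20,140]).round(1),len(b),round(e.std(),2))
E
```

```text
wall outer slope deg 0.33 x at y=-100,20,140 [127.3 128.  128.7] 68 0.36
tray far slope deg 0.74 x at y=-100,20,140 [114.8 116.3 117.9] 71 1.92
tray near slope deg 0.51 x at y=-100,20,140 [77.3 78.4 79.4] 69 0.29
```

```bash
python3 -c "
from h import *
print(r.hand_in())"
```

```text
the job is handed in; nothing more can be done
None
```

The tray is in the bay, lying along the rear wall, and I handed the job in at about 21 s of the 72 s allowed. I took the nearer of the two look-alike trays.

1. **Angling in:** I pushed the tray to about 23.6° and slid it along its own axis behind the post, with an estimated 14 mm to spare at the end of the slide.
2. **Swinging in:** The open fingers swung the other end in and pushed the tray straight back, where it stopped firmly at about 12 N.

**Last checks:**
- **Flatness:** The tray's near edge is within about 0.2° of the rear wall. Adding the 40 mm tray width puts its far side on the wall's inner face to about 1 mm.
- **Weaker reading:** The direct fit of the tray's far edge was noisy (about 2 mm scatter, slope 0.4° off the wall), so I relied on the near edge.
- **Bay position:** The wall measured about 3 mm deeper than my first hand-picked bay fit. I judged the result against the measured wall instead.
- **Bystanders:** The bottle and slide box look unmoved in the last picture. The beaker was outside that crop, but the arm stayed clear of it and it looked unmoved in the last view that showed it.
- **Robot:** It was raised and touching nothing at hand-in.

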